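# Zero the desk scale and weigh a portable drive

## Task

Weigh the blue portable drive that lies by itself on the console: first, with the scale's tray still empty, turn the black knob on the sloping dial, which carries the dial disc round, until the orange pointer reads zero, that is, the red zero mark lies under the pointer's tip. Then lay the drive gently (do not drop it) in the middle of the steel tray, flat, same side up, and lengthwise along the tray, let go, and leave the knob as set, even though the pointer swings under the load. Do not disturb the glass jar, the hex key set or the white enclosure.

Things in the scene. Friction and masses are not known exactly. Their poses are not given: they have to be found in the camera images.
- scale: Grey desk scale, 225 (x) x 180 (y) mm, fixed. Origin: on the console below its middle; z up. Its front (-x) is a face sloping at 35 degrees, from 18 mm high at x=-105 mm to 87 mm at x=-7 mm, normal (-sin 35, 0, cos 35) in its frame, with a white round dial (radius 56 mm), centre at (-56, 0, 52.5) mm. Behind it the housing, 85 mm high, carries the tray
- tare_knob (a joint): Angle (rad) of the black knob and the white dial disc that turns with it. 0: the red zero mark lies under the orange pointer of the empty scale; positive: counterclockwise from there, looking at the dial. Starts at 0.5 to 1.4, stops at +-2.4, stays where left. The pointer (50 mm, axis to tip) points straight uphill (scale's +x) when empty; the drive's weight swings it about 0.7 clockwise
- knob_grip (a point): Point on the knob's axis, 26 mm out from the dial face, where to grip. The knob: a 46 mm disc with a bar grip 46 mm long, 14 mm wide, its top 33 mm out from the face. Axes turn with the knob: x along the bar, towards the red zero mark; y across the bar; z out of the dial along the knob's axis, 35 degrees from vertical
- zero_mark (a point): Middle of the red zero mark, 10 mm wide, near the edge of the white dial disc, 49.5 mm from the axis; it turns with the knob. Black divisions every 18 degrees go round the dial
- tray_top (a point): Centre of the top of the steel weighing tray (black mat on it): a level plate 120 mm (x) by 200 mm (y, its length), 8 mm thick, no rim, on the rear of the scale; unloaded at (55, 0, 103) mm in the scale's frame, axes parallel to the scale's. Sprung: sinks up to 6 mm under load (about 3 mm under the drive)
- drive: Blue portable drive with a grey stripe round one end, lying by itself on the console: 112 mm (x, its length) by 48 mm (y) by 14 mm (z), about 0.12 kg. Origin: centre of its underside; z up
- jar: Squat glass jar with an aluminium lid, 60 mm across, 65 mm high, loose on the console near the drive (their places may be swapped). Leave alone. Origin: centre of its underside
- tiers: Two stacking tiers of clear acrylic, 240 x 240 mm, upper shelf 97 mm above the console, with three more blue drives on the lower shelf (part of the tiers, leave alone). Fixed; origin on the console below its middle
- hex_set: Hex key set in a black holder, about 100 x 70 x 20 mm, loose on the upper tier. Leave alone. Origin: centre of its underside
- enclosure: White plastic drive enclosure, 130 x 85 x 30 mm, loose on the upper tier. Leave alone. Origin: centre of its underside
Things that resemble listed ones, but are neither listed nor needed, are in the scene too. What is meant by the drive is not pink or yellow, and is the smaller of those in its own colour.

How it is judged (in metres and radians):
On the way:
1. with the tray empty, the knob is turned so that the zero mark is under the pointer (within 0.12 rad) (value of joint tare_knob between -0.12 and 0.12 rad and contact force between drive and scale below 0.05 N and horizontal distance between drive and tray_top above 0.12 m), for 0.3 s.
At the end, for the whole second after the job is handed in: The knob is within 0.12 rad of zero; the drive lies on the tray, released and at rest, flat within 0.1 rad, its centre within 25 mm (across) and 40 mm (along) of the tray's centre, its length within 0.2 rad of the tray's long direction (value of joint tare_knob between -0.12 and 0.12 rad and x of drive in the frame of tray_top between -0.025 and 0.025 m and y of drive in the frame of tray_top between -0.04 and 0.04 m and z of drive in the frame of tray_top between -0.004 and 0.004 m and angle between drive's own z axis and vertical below 0.1 rad and angle between the x axis of drive and the y axis of tray_top, either way round below 0.2 rad and linear speed of drive below 0.02 m/s and angular speed of drive below 0.2 rad/s); the robot touches nothing.
It fails at once if the glass jar is moved by more than 20 mm (distance of jar from where it was at the start of the episode above 0.02 m).
It fails at once if the hex key set is moved by more than 20 mm (distance of hex_set from where it was at the start of the episode above 0.02 m).
It fails at once if the white enclosure is moved by more than 20 mm (distance of enclosure from where it was at the start of the episode above 0.02 m).
It fails at once if the drive is dropped (falls freely faster than 0.5 m/s) (contact force between the fingers and drive below 0.05 N and linear speed of drive above 0.5 m/s).
It also fails if it takes over 64 s, if anything falls off the work surface, if the arm or the gripper's body presses on something with over 40 N, if the wrist force passes 120 N, or if a joint passes its speed limit or range.

## Robot

A 6-joint arm with a two-finger parallel gripper is mounted at the origin on the work surface. World frame = base frame: x ahead of the robot, y to its left, z up, the work surface at z = 0. Lengths are in mm, angles in rad, forces in N, time in s.
With the tool pointing down it reaches from about 375 to 975 mm from the base axis. Payload 3.8 kg.
Tool frame: the origin (TCP) lies at the very end of the fingers, on their centre line; the grasp point (between the pads) lies 19 mm behind it; z points along the fingers, y is the line along which they close (so a half turn about z gives the same grasp; the last joint's range is limited). The gripper opens to 88 mm and grips with 3 to 60 N. Pads are 18 mm wide; open, the fingers measure 123 mm over their backs; the gripper's body (75 mm by 187 mm) begins 45 mm behind the grasp point.
Start: joints at [-1.166, 0.264, 1.604, -0, 1.274, -0.037], TCP at [288.602, -610.186, 238.706] pointing down, gripper open.
Joint ranges: [-2.63, 2.63], [-0.94, 2.18], [0.31, 2.57], [-1.31, 4.45], [0, 2.66], [-2.55, 2.55]. Speed limits (rad/s): [2.57, 2.57, 3.14, 3.14, 3.14, 3.14].

## Interface

Orientations are given as a rotation vector (axis times angle).
In Python, from bench import manip, imaging, ticket gives the robot as it stands.
- The arm moves only by the tool play_rows, never from a script. Its argument "motion" is a list of rows, each an object with "delta_pos": the shift along the tool's x, y, z each as a share of 0.25 m, from -1 to 1, a list of three; "roll": the turn about the tool's z as a share of pi/2 rad, from -1 to 1. A call has 1 to 12 rows; each row is the pose to reach, as a shift and turn from the pose commanded when the call began, along the tool's axes at that moment; what a row does not reach only later rows make up. A row lasts 1/10 s, in which the tool goes at most 50 mm and 8.59 degrees, less where a joint would pass 70% of its speed; a pose out of reach is approached as far as the arm can. A call with a number of a shift or a turn outside -1 to 1 is refused whole. A call with a gripper value outside its range is refused whole. "grip" is the opening, from -1 (shut) to 1 (fully open), set as the call begins (left out, the last holds). The fingers move at their own pace and stop on an object; "squeeze" is the grip in N (left out, the last holds). Time passes only in rows, so rows that repeat a pose let the fingers close. It gives the time, the measured TCP pose, the force, the opening and the grip force at its end, in the units of the state.
- manip.state(): the state, without advancing time (a new reading comes with each control period).
- imaging.grab_frame(name): name is "scene" or "side" or "wrist"; returns a dict with "img" (480x640x3 uint8, red, green, blue), "camera_matrix" (3x3 intrinsics, pixels), "R" (3x3) and "t" (3): a world point X has camera coordinates R X + t. Camera axes: x right, y down, z forward; pixel columns grow to the right and rows downward; lengths in mm; the calibration is good to about 2 mm. A picture is of the moment at which its call begins. There is no depth.
- ticket.hand_in(): hands the job in; it is judged then, once.
The state is a dict: "time": time; "joint_pos": joint angles; "qvel": joint speeds; "tau": joint torques, N m; "eef_pos": TCP position; "eef_rot": TCP orientation; "ft_force": force on the tool from outside, world axes, zero at the start; "moment": the same for the moment, N m; "gripper_width": finger opening in mm; "finger_force": force on a finger pad.
Only numpy, scipy, OpenCV 4.12 (cv2) and the standard library are available. Lean on these libraries where they do the work, as an engineer would, in place of code of your own. Each camera call takes 0.05 s, during which the arm holds its last target. There are 200 camera calls.

## Working session

There is one attempt and no reset: what is moved stays moved. The work goes in short steps, Python scripts to look and compute and a tool call to move; the robot and the scene stay as the last step left them, time stands still between calls to the robot, and variables do not carry over. Pictures are saved under pics/ and viewed, at most 10 in all, crops included, and the job is handed in when it is done.

Besides the shell and the picture viewer there is one more tool, called after "Call:" by a JSON object that holds its "method" and its "body", one argument or row to a line. play_rows: Moves the arm, as the interface text tells. Shift numbers are shares of 0.25 m and turn numbers shares of pi/2 rad, none past 1 either way. Its arguments: {"type":"object","properties":{"motion":{"type":"array"},"grip":{"type":"number"},"squeeze":{"type":"number"}},"required":["motion"]}

```bash
mkdir -p pics; cat > h.py <<'E'
import numpy as np, cv2
from bench import manip, imaging, ticket
from scipy.spatial.transform import Rotation as Rn
def grab(n,save=None):
    f=imaging.grab_frame(n)
    if save: cv2.imwrite(save,f["img"][:,:,::-1])
    return f
def proj(f,X):
    X=np.atleast_2d(X); c=(np.array(f["R"])@X.T).T+np.array(f["t"]); p=(np.array(f["camera_matrix"])@c.T).T
    return p[:,:2]/p[:,2:]
def ray(f,uv):
    R=np.array(f["R"]);t=np.array(f["t"]);K=np.array(f["camera_matrix"])
    return -R.T@t, R.T@np.linalg.solve(K,[uv[0],uv[1],1])
def onz(f,uv,z):
    o,d=ray(f,uv); return o+d*(z-o[2])/d[2]
E
python3 - <<'E'
from h import *
import pickle
fs={n:grab(n,f"pics/{n}0.png") for n in("scene","side","wrist")}
pickle.dump(fs,open("f0.pkl","wb"))
for n in fs: print(n,-np.array(fs[n]["R"]).T@fs[n]["t"])
print(manip.state())
E
```

```text
scene [ 897.41938133 -812.07373851 1116.59576926]
side [-27.74377011 660.52218472 893.04150708]
wrist [ 361.90338664 -576.09086634  384.0349665 ]
{'time': 0.15, 'joint_pos': array([-1.16592806e+00,  2.64593354e-01,  1.60502542e+00, -1.91066173e-05,
        1.27368620e+00, -3.69156925e-02]), 'qvel': array([-0.00064485, -0.00233091, -0.00339615,  0.00080287, -0.00112097,
       -0.00057098]), 'tau': array([ 5.80143933e-05, -5.02847672e+01, -3.57468188e+01,  7.28367129e-02,
        2.49384111e-02, -8.85396571e-05]), 'eef_pos': array([ 288.37219139, -609.71355131,  237.68391713]), 'eef_rot': array([-3.06361828e+00, -6.87963483e-01,  5.19982528e-04]), 'ft_force': array([ 0.41613868, -0.34898776,  0.01687857]), 'moment': array([-0.01297265,  0.01732026, -0.00377024]), 'finger_force': 0.0, 'gripper_width': 88.19210226214194}
```

View pics/scene0.png

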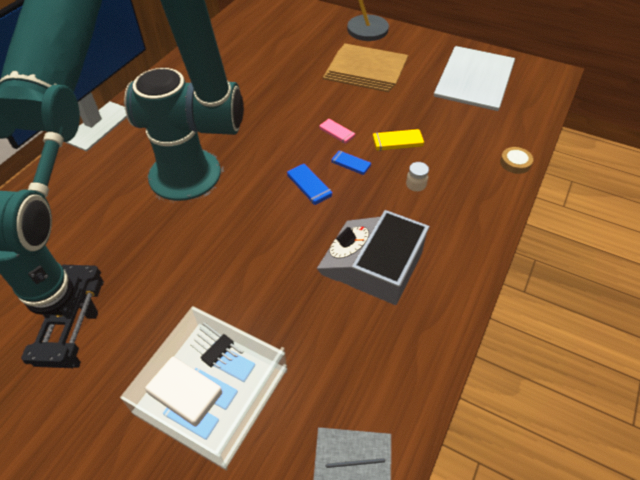

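View pics/side0.png

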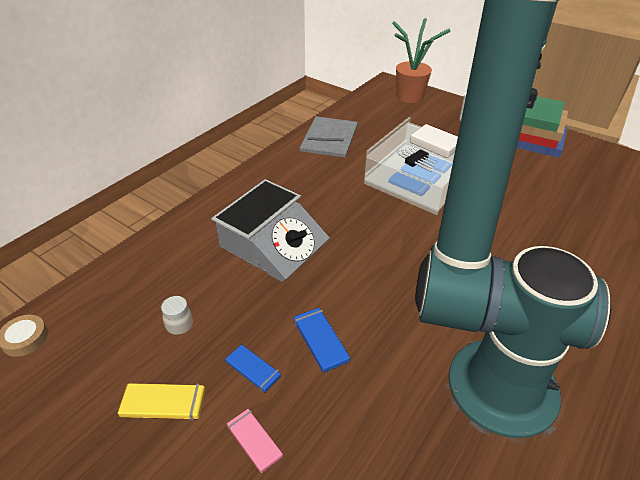

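Candidates in the side view are the small blue drive (252,368), the large blue one (322,340), yellow (161,400), pink (255,440) and the tier drives (~420,170). I choose the small blue one at (252,368), which is (351,162) in the scene view. The jar is at (177,315). The dial is at (293,239), with its red mark on the left near (276,244).

```bash
python3 - <<'E'
from h import *
a=cv2.imread("pics/side0.png"); b=cv2.imread("pics/scene0.png")
c1=cv2.resize(a[175:285,205:335],(800//2,338),interpolation=cv2.INTER_CUBIC)
c2=cv2.resize(a[300:400,215:360],(400,276),interpolation=cv2.INTER_CUBIC)
c3=cv2.resize(b[205:305,312:442],(400,308),interpolation=cv2.INTER_CUBIC)
c4=cv2.resize(b[140:210,280:380],(400,280),interpolation=cv2.INTER_CUBIC)
o=np.zeros((600,800,3),np.uint8)
o[:310,:400]=c1[:310];o[310:586,:400]=c2;o[:308,400:]=c3;o[310:590,400:]=c4
cv2.imwrite("pics/crop1.png",o)
E
```

```text
(no output)
```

View pics/crop1.png

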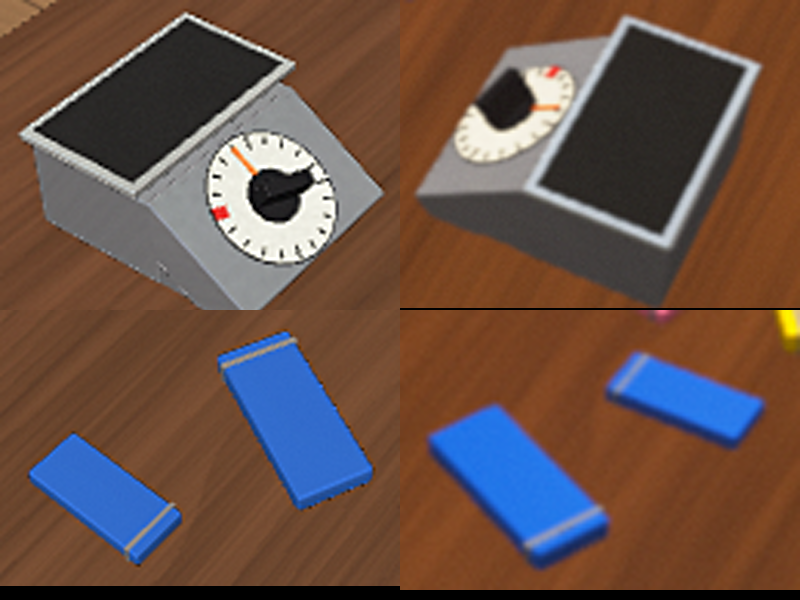

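The crop confirms my choice: the small blue drive has a grey stripe at one end. The red mark is about 70° counterclockwise of the orange pointer. Next I fit the poses from corner pixels.

```bash
cat > fit.py <<'E'
from h import *
import pickle
from scipy.optimize import least_squares
fs=pickle.load(open("f0.pkl","rb"))
S1=lambda p:(205+p[0]/3.077-.3,175+p[1]/3.073-.3)
C1=lambda p:(312+(p[0]-400)/3.077-.3,205+p[1]/3.08-.3)
S2=lambda p:(215+p[0]/2.759-.3,300+(p[1]-310)/2.76-.3)
C2=lambda p:(280+(p[0]-400)/4-.4,140+(p[1]-310)/4-.4)
def T(q,P): c,s=np.cos(q[2]),np.sin(q[2]); P=np.array(P,float); return np.c_[q[0]+c*P[:,0]-s*P[:,1],q[1]+s*P[:,0]+c*P[:,1],P[:,2]]
def fit(P,obs,q0):
    r=lambda q:np.concatenate([(proj(fs[n],T(q,P))-np.array(o)).ravel() for n,o in obs])
    s=least_squares(r,q0,x_scale=[10,10,.1]); return s.x,np.round(s.fun,1)
# tray corners order: (+x+y),( -x+y),(-x-y),(+x-y)
P=[(115,100,103),(-5,100,103),(-5,-100,103),(115,-100,103)]
side=[S1(p) for p in [(20,135),(135,193),(295,65),(187,13)]]
scene=[C1(p) for p in [(627,17),(525,188),(668,243),(761,65)]]
print([onz(fs["side"],p,103).round() for p in side]);print([onz(fs["scene"],p,103).round() for p in scene])
dsd=[S2(p) for p in [(70,434),(181,508),(133,551),(30,472)]]
dsc=[C2(p) for p in [(764,402),(636,352),(608,387),(738,437)]]
print([onz(fs["side"],p,14).round() for p in dsd]);print([onz(fs["scene"],p,14).round() for p in dsc])
for n,p in(("side",(177,331)),("scene",(417,187))): print("jar",onz(fs[n],p,0).round())
for n,p in(("side",(322,340)),("scene",(309,183))): print("big",onz(fs[n],p,14).round())
E
python3 fit.py
```

```text
[array([732.,  63., 103.]), array([616.,  59., 103.]), array([ 617., -137.,  103.]), array([ 736., -138.,  103.])]
[array([618.,  56., 103.]), array([ 619., -140.,  103.]), array([ 734., -135.,  103.]), array([734.,  59., 103.])]
[array([477., 246.,  14.]), array([369., 245.,  14.]), array([374., 292.,  14.]), array([477., 288.,  14.])]
[array([478., 287.,  14.]), array([368., 292.,  14.]), array([366., 248.,  14.]), array([476., 244.,  14.])]
jar [618. 295.   0.]
jar [635. 270.   0.]
big [348. 134.  14.]
big [354. 127.  14.]
```

Scale: tray centre ≈(675.5,-39), dial centre ≈(564.5,-39,52.5), yaw ≈0. Drive: ≈(423,268), lying along x. The tool stays vertical, so I will push the bar's +y end uphill, then close the fingers along y to square it to zero.

```bash
cat > d.py <<'E'
import sys
from h import *
x,y,z=map(float,sys.argv[1:4]); yaw=float(sys.argv[4])
s=manip.state(); R=Rn.from_rotvec(s["eef_rot"]).as_matrix()
cy=np.arctan2(R[1,0],R[0,0])
print("pos",s["eef_pos"].round(1),"yaw",cy.round(4),"tilt",R[:,2].round(3),"q6",s["joint_pos"][5].round(2))
print("delta",(R.T@(np.array([x,y,z])-s["eef_pos"])/250).round(3),"roll",round(-(yaw-cy)/(np.pi/2),3))
E
python3 d.py 420 -310 240 0; python3 d.py 530 -14 160 0
```

```text
pos [ 288.4 -609.7  237.7] yaw 0.4418 tilt [-0.001  0.002 -1.   ] q6 -0.04
delta [ 0.989 -0.859 -0.008] roll 0.281
pos [ 288.4 -609.7  237.7] yaw 0.4418 tilt [-0.001  0.002 -1.   ] q6 -0.04
delta [ 1.893 -1.74   0.314] roll 0.281
```

Call:
{"method": "play_rows", "body": {
  "motion": [
    {"delta_pos": [0.99, -0.86, 0], "roll": 0.281},
    {"delta_pos": [0.99, -0.86, 0], "roll": 0.281},
    {"delta_pos": [0.99, -0.86, 0], "roll": 0.281},
    {"delta_pos": [0.99, -0.86, 0], "roll": 0.281},
    {"delta_pos": [0.99, -0.86, 0], "roll": 0.281},
    {"delta_pos": [0.99, -0.86, 0], "roll": 0.281},
    {"delta_pos": [0.99, -0.86, 0], "roll": 0.281},
    {"delta_pos": [0.99, -0.86, 0], "roll": 0.281},
    {"delta_pos": [0.99, -0.86, 0], "roll": 0.281},
    {"delta_pos": [0.99, -0.86, 0], "roll": 0.281}
  ],
  "grip": -1
}}

```text
time: 1.15
eef_pos: [420.0, -311.0, 238.6]
eef_rot: [3.141, -0.0, -0.001]
ft_force: [-0.4, -0.5, 0.3]
gripper_width: 10.1
finger_force: 0.0
```

```bash
python3 d.py 500 -70 200 0
```

```text
pos [ 420.  -311.   238.6] yaw -0.0003 tilt [-0. -0. -1.] q6 0.89
delta [ 0.32  -0.964  0.154] roll -0.0
```

Call:
{"method": "play_rows", "body": {
  "motion": [
    {"delta_pos": [0.36, -1, 0], "roll": 0},
    {"delta_pos": [0.36, -1, 0], "roll": 0},
    {"delta_pos": [0.36, -1, 0], "roll": 0},
    {"delta_pos": [0.36, -1, 0], "roll": 0},
    {"delta_pos": [0.36, -1, 0], "roll": 0},
    {"delta_pos": [0.36, -1, 0], "roll": 0},
    {"delta_pos": [0.36, -1, 0], "roll": 0},
    {"delta_pos": [0.36, -1, 0], "roll": 0}
  ]
}}

```text
time: 1.95
eef_pos: [510.3, -61.2, 238.5]
eef_rot: [3.141, -0.0, -0.001]
ft_force: [0.2, -0.2, 0.0]
gripper_width: 0.7
finger_force: 0.0
```

Call:
{"method": "play_rows", "body": {
  "motion": [
    {"delta_pos": [0.0, -0.216, 0.5], "roll": 0},
    {"delta_pos": [0.0, -0.216, 0.5], "roll": 0},
    {"delta_pos": [0.0, -0.216, 0.5], "roll": 0},
    {"delta_pos": [0.0, -0.216, 0.5], "roll": 0},
    {"delta_pos": [0.0, -0.216, 0.5], "roll": 0}
  ]
}}

```text
time: 2.45
eef_pos: [510.1, -7.6, 113.8]
eef_rot: [3.141, -0.002, -0.002]
ft_force: [0.5, 0.2, 0.9]
gripper_width: 0.5
finger_force: 0.0
```

```bash
python3 - <<'E'
from h import *
f=grab("wrist"); s=grab("side")
o=np.zeros((600,800,3),np.uint8)
o[:300,:400]=cv2.resize(f["img"],(400,300))[:,:,::-1]
c=s["img"][170:290,200:360,::-1]; o[:300,400:]=cv2.resize(c,(400,300),interpolation=cv2.INTER_CUBIC)
o[300:,:]=cv2.resize(f["img"][240:480],(800,300))[:,:,::-1]
cv2.imwrite("pics/k1.png",o)
E
python3 d.py 528 -7 72 0
```

```text
pos [512.3  -7.6 116.1] yaw -0.0014 tilt [ 0.004 -0.001 -1.   ] q6 1.51
delta [ 0.062 -0.003  0.177] roll -0.001
```

View pics/k1.png

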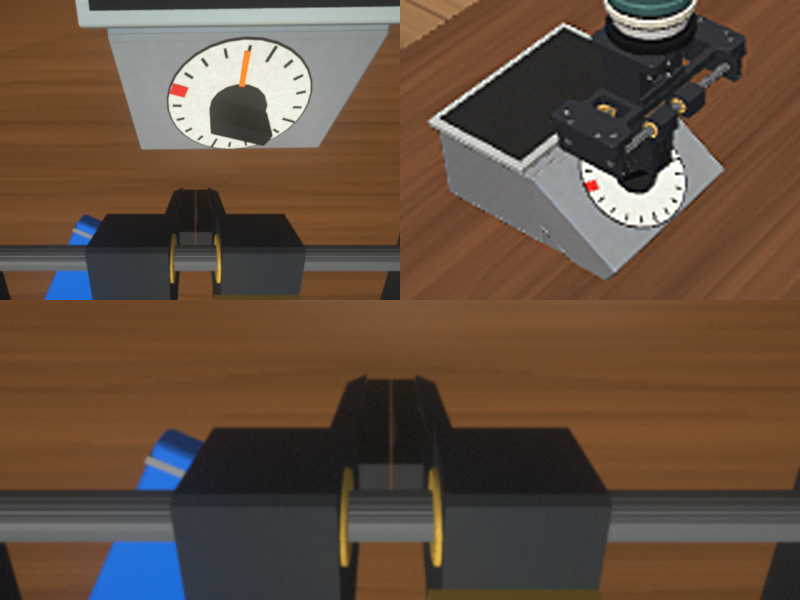

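The wrist view shows the dial clearly: the red mark is at (178,91) in the upper-left panel, and the pointer tip at (247,52). I'll descend downhill of the bar and push.

Call:
{"method": "play_rows", "body": {
  "motion": [
    {"delta_pos": [0.02, 0.01, 0.17], "roll": 0},
    {"delta_pos": [0.02, 0.01, 0.17], "roll": 0},
    {"delta_pos": [0.02, 0.01, 0.17], "roll": 0}
  ]
}}

```text
time: 2.85
eef_pos: [515.7, -9.2, 72.4]
eef_rot: [3.141, -0.001, 0.0]
ft_force: [0.5, 0.5, 0.2]
gripper_width: 0.5
finger_force: 0.0
```

Call:
{"method": "play_rows", "body": {
  "motion": [
    {"delta_pos": [0.03, 0, 0], "roll": 0},
    {"delta_pos": [0.05, 0, 0], "roll": 0},
    {"delta_pos": [0.07, 0, 0], "roll": 0},
    {"delta_pos": [0.09, 0, 0], "roll": 0},
    {"delta_pos": [0.11, 0, 0], "roll": 0},
    {"delta_pos": [0.11, 0, 0], "roll": 0}
  ]
}}

```text
time: 3.45
eef_pos: [542.5, -8.1, 71.3]
eef_rot: [-3.141, -0.001, 0.003]
ft_force: [-3.1, 2.0, 1.8]
gripper_width: 0.3
finger_force: 1.8
```

```bash
cat > ang.py <<'E'
from h import *
# knob angle from red mark centroid
def ang(n="wrist",cx=564.5,cy=-39):
    f=grab(n); h=cv2.cvtColor(f["img"],cv2.COLOR_RGB2HSV)
    c=np.array([cx,cy,52.5]);nn=np.array([-np.sin(np.radians(35)),0,np.cos(np.radians(35))]);u=np.array([nn[2],0,-nn[0]])
    out={}
    for k,m in(("red",((h[...,0]<5)|(h[...,0]>174))&(h[...,1]>150)&(h[...,2]>120)),("orange",(h[...,0]>8)&(h[...,0]<16)&(h[...,1]>190)&(h[...,2]>170))):
        v,w=np.nonzero(m); P=[]
        for a,b in zip(w,v):
            o,d=ray(f,(a,b)); X=o+d*((c-o)@nn)/(d@nn); q=((X-c)@u,X[1]-c[1])
            if np.hypot(*q)<60: P.append(q)
        if P: q=np.mean(P,0); out[k]=(len(P),q.round(1),np.arctan2(q[1],q[0]).round(3))
    return out
print(n:="wrist",ang("wrist")); print("side",ang("side"))
E
python3 ang.py; python3 d.py 543 -9 72 0
```

```text
wrist {'red': (537, array([28.7, 36. ]), np.float64(0.897)), 'orange': (508, array([32.5, -5.1]), np.float64(-0.155))}
side {}
pos [542.5  -8.1  71.2] yaw 0.0005 tilt [-0.001  0.    -1.   ] q6 1.51
delta [ 0.002  0.004 -0.003] roll 0.0
```

Call:
{"method": "play_rows", "body": {
  "motion": [
    {"delta_pos": [0.015, 0, -0.005], "roll": 0},
    {"delta_pos": [0.03, 0, -0.01], "roll": 0},
    {"delta_pos": [0.04, 0, -0.01], "roll": 0},
    {"delta_pos": [0.04, 0, -0.01], "roll": 0}
  ]
}}

```text
time: 3.95
eef_pos: [554.0, -8.4, 74.0]
eef_rot: [-3.141, -0.001, -0.003]
ft_force: [0.4, 1.3, 0.2]
gripper_width: 0.3
finger_force: 0.9
```

```bash
python3 ang.py; python3 d.py 543 -9 72 0
```

```text
wrist {'red': (533, array([37.6, 26.9]), np.float64(0.621)), 'orange': (428, array([31.7, -5.1]), np.float64(-0.159))}
side {}
pos [553.9  -8.4  74. ] yaw 0.0004 tilt [ 0.002  0.    -1.   ] q6 1.51
delta [-0.043  0.002  0.008] roll 0.0
```

Call:
{"method": "play_rows", "body": {
  "motion": [
    {"delta_pos": [-0.06, 0, 0], "roll": 0},
    {"delta_pos": [-0.06, 0, -0.2], "roll": 0},
    {"delta_pos": [-0.02, 0.13, -0.2], "roll": 0},
    {"delta_pos": [-0.02, 0.13, -0.2], "roll": 0},
    {"delta_pos": [-0.02, 0.13, -0.2], "roll": 0},
    {"delta_pos": [-0.02, 0.13, -0.2], "roll": 0}
  ],
  "grip": 1
}}

```text
time: 4.65
eef_pos: [547.0, -40.7, 122.9]
eef_rot: [-3.141, -0.0, 0.003]
ft_force: [0.3, 0.5, -0.3]
gripper_width: 46.4
finger_force: 0.0
```

```bash
python3 ang.py; python3 d.py 548 -42 77 0; python3 - <<'E'
from h import *
f=grab("wrist","pics/w2.png"); print(-f["R"].T@f["t"])
c=np.array([564.5,-39,52.5]);s,k=np.sin(np.radians(35)),np.cos(np.radians(35));nn=np.array([-s,0,k]);u=np.array([k,0,s])
g=f["img"]; m=((g.min(2)>150)&(g.max(2).astype(int)-g.min(2)<45)).astype(np.uint8)
v,w=np.nonzero(m); P=[]
for a,b in zip(w,v):
    o,d=ray(f,(a,b)); X=o+d*((c-o)@nn)/(d@nn); q=((X-c)@u,X[1]-c[1])
    if np.hypot(*q)<62: P.append(q)
P=np.array(P,np.float32); print(len(P),cv2.minEnclosingCircle(P), P.min(0),P.max(0))
E
```

```text
wrist {'red': (339, array([38.1, 27.4]), np.float64(0.623)), 'orange': (210, array([32.9, -3.4]), np.float64(-0.105))}
side {'red': (15, array([41.4, 27.9]), np.float64(0.594)), 'orange': (9, array([36. , -4.3]), np.float64(-0.12))}
pos [546.9 -40.4 122.7] yaw 0.0008 tilt [-0.002  0.    -1.   ] q6 1.45
delta [0.005 0.006 0.183] roll 0.001
[628.40203808 -41.24744144 269.07503844]
16901 ((-0.0040426491759717464, -0.0020996187813580036), 61.99599075317383) [-56.06267  -61.921505] [61.47324  61.974873]
```

View pics/w2.png

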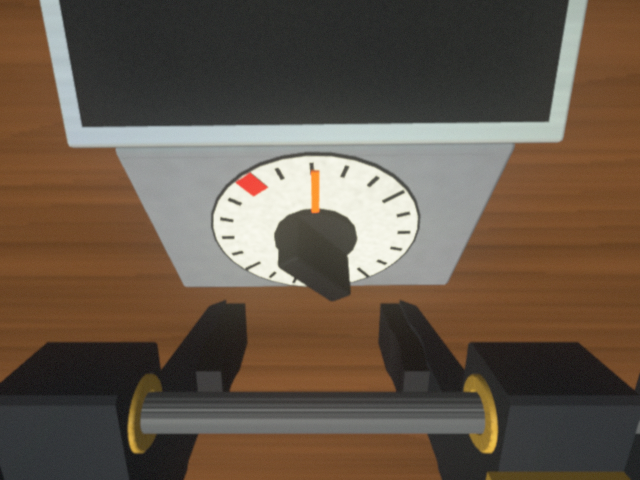

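The wrist view shows the tool centred on the dial (pointer at column 315, finger midpoint about 314). The red mark is at (252,184), about 0.65 rad counterclockwise. I'll descend with the fingers open and close to square the bar.

Call:
{"method": "play_rows", "body": {
  "motion": [
    {"delta_pos": [0.005, 0.0, 0], "roll": 0},
    {"delta_pos": [0.005, 0.0, 0], "roll": 0},
    {"delta_pos": [0.005, 0.0, 0.1], "roll": 0},
    {"delta_pos": [0.005, 0.0, 0.18], "roll": 0},
    {"delta_pos": [0.005, 0.0, 0.18], "roll": 0}
  ],
  "grip": 1
}}

```text
time: 5.3
eef_pos: [546.4, -40.5, 75.7]
eef_rot: [-3.141, -0.001, 0.01]
ft_force: [-0.4, -0.2, -1.0]
gripper_width: 88.3
finger_force: 0.0
```

Call:
{"method": "play_rows", "body": {
  "motion": [
    {"delta_pos": [0, 0, 0], "roll": 0},
    {"delta_pos": [0, 0, 0], "roll": 0},
    {"delta_pos": [0, 0, 0], "roll": 0},
    {"delta_pos": [0, 0, 0], "roll": 0},
    {"delta_pos": [0, 0, 0], "roll": 0},
    {"delta_pos": [0, 0, 0], "roll": 0},
    {"delta_pos": [0, 0, 0], "roll": 0},
    {"delta_pos": [0, 0, 0], "roll": 0},
    {"delta_pos": [0, 0, 0], "roll": 0},
    {"delta_pos": [0, 0, 0], "roll": 0}
  ],
  "grip": -1,
  "squeeze": 12
}}

```text
time: 6.3
eef_pos: [549.6, -40.8, 79.2]
eef_rot: [3.142, 0.001, 0.002]
ft_force: [-0.6, 2.6, 3.0]
gripper_width: 14.6
finger_force: 10.8
```

```bash
python3 ang.py; python3 d.py 548 -41 77 0
```

```text
wrist {'red': (616, array([48.1,  5.6]), np.float64(0.116)), 'orange': (389, array([32. , -3.5]), np.float64(-0.109))}
side {'orange': (1, array([26.2, -3.6]), np.float64(-0.136))}
pos [549.6 -40.8  79.3] yaw 0.0006 tilt [ 0.001  0.    -1.   ] q6 1.45
delta [-0.007  0.001  0.009] roll 0.0
```

```bash
python3 - <<'E'
from h import *
f=grab("wrist","pics/w3.png")
cv2.imwrite("pics/w3.png",f["img"][:,:,::-1])
E
```

```text
(no output)
```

View pics/w3.png

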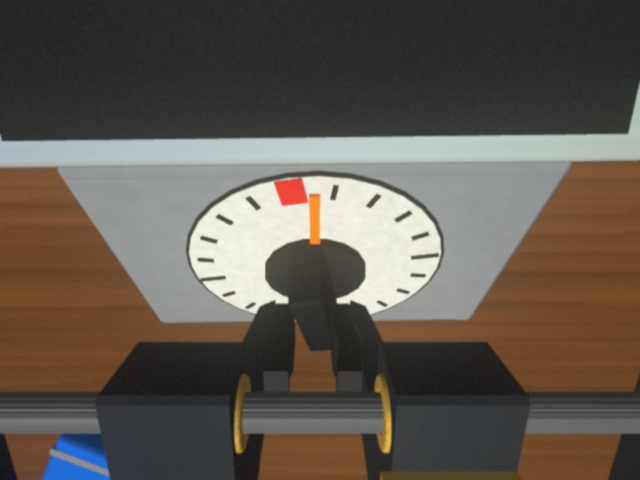

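The red mark is at (290,192), 25 px left of the pointer (315). One 18° division is about 45 px, so about 0.18 rad remains. I'll roll clockwise while gripping.

Call:
{"method": "play_rows", "body": {
  "motion": [
    {"delta_pos": [0, 0, 0], "roll": 0.06},
    {"delta_pos": [0, 0, 0], "roll": 0.12},
    {"delta_pos": [0, 0, 0], "roll": 0.12},
    {"delta_pos": [0, 0, 0], "roll": 0.12}
  ]
}}

```text
time: 6.85
eef_pos: [549.9, -41.5, 79.7]
eef_rot: [3.127, -0.295, 0.003]
ft_force: [-1.7, 3.0, 7.1]
gripper_width: 14.0
finger_force: 11.6
```

```bash
cat >> ang.py <<'E'
f=grab("wrist");h=cv2.cvtColor(f["img"],cv2.COLOR_RGB2HSV)
E
python3 ang.py; python3 d.py 548 -41 77 0
```

```text
wrist {'red': (513, array([49.7, -6.4]), np.float64(-0.129)), 'orange': (405, array([32.6, -2.8]), np.float64(-0.086))}
side {'orange': (8, array([33.4, -4.3]), np.float64(-0.127))}
pos [549.9 -41.5  79.7] yaw -0.1879 tilt [ 0.002 -0.001 -1.   ] q6 1.64
delta [-0.008 -0.001  0.011] roll -0.12
```

Call:
{"method": "play_rows", "body": {
  "motion": [
    {"delta_pos": [0, 0, 0], "roll": -0.035},
    {"delta_pos": [0, 0, 0], "roll": -0.035},
    {"delta_pos": [0, 0, 0], "roll": -0.035}
  ]
}}

```text
time: 7.3
eef_pos: [549.7, -41.7, 79.5]
eef_rot: [3.134, -0.209, 0.002]
ft_force: [-1.4, 1.1, 5.0]
gripper_width: 13.5
finger_force: 11.7
```

Call:
{"method": "play_rows", "body": {
  "motion": [
    {"delta_pos": [0, 0, 0], "roll": 0},
    {"delta_pos": [0, 0, 0], "roll": 0},
    {"delta_pos": [0, 0, 0], "roll": 0},
    {"delta_pos": [0, 0, 0], "roll": 0},
    {"delta_pos": [0, 0, -0.1], "roll": 0},
    {"delta_pos": [0, 0, -0.25], "roll": 0},
    {"delta_pos": [0, 0, -0.25], "roll": 0},
    {"delta_pos": [0, 0, -0.25], "roll": 0}
  ],
  "grip": 1
}}

```text
time: 8.1
eef_pos: [549.8, -41.1, 142.2]
eef_rot: [3.134, -0.209, 0.004]
ft_force: [-0.1, -0.6, -0.2]
gripper_width: 75.8
finger_force: 0.0
```

```bash
python3 ang.py; python3 - <<'E'
from h import *
f=grab("wrist","pics/w4.png")
g=f["img"][130:330,180:460,::-1]
cv2.imwrite("pics/w4.png",cv2.resize(g,(784,560),interpolation=cv2.INTER_CUBIC))
E
```

```text
wrist {'red': (227, array([50.1, -6.2]), np.float64(-0.123))}
side {'red': (2, array([55.3, -1. ]), np.float64(-0.018)), 'orange': (10, array([36.1, -4.2]), np.float64(-0.115))}
```

View pics/w4.png

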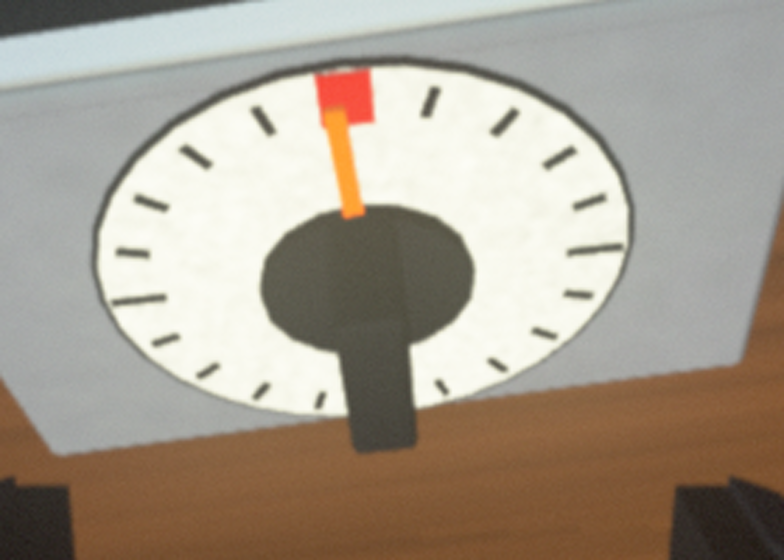

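The dial now reads θ ≈ -0.05: the red mark centre (344,97) lies just right of the pointer tip (334,110), within tolerance. Next, the drive.

```bash
python3 d.py 505 80 200 0;python3 d.py 423 268 200 0
```

```text
pos [547.7 -40.8 139.5] yaw -0.1331 tilt [-0.003  0.    -1.   ] q6 1.58
delta [-0.234 -0.456 -0.241] roll -0.085
pos [547.7 -40.8 139.5] yaw -0.1331 tilt [-0.003  0.    -1.   ] q6 1.58
delta [-0.659 -1.158 -0.24 ] roll -0.085
```

Call:
{"method": "play_rows", "body": {
  "motion": [
    {"delta_pos": [-0.05, -0.05, -0.22], "roll": -0.085},
    {"delta_pos": [-0.54, -0.95, -0.24], "roll": -0.085},
    {"delta_pos": [-0.54, -0.95, -0.24], "roll": -0.085},
    {"delta_pos": [-0.54, -0.95, -0.24], "roll": -0.085},
    {"delta_pos": [-0.54, -0.95, -0.24], "roll": -0.085},
    {"delta_pos": [-0.54, -0.95, -0.24], "roll": -0.085},
    {"delta_pos": [-0.54, -0.95, -0.24], "roll": -0.085},
    {"delta_pos": [-0.54, -0.95, -0.24], "roll": -0.085},
    {"delta_pos": [-0.54, -0.95, -0.24], "roll": -0.085}
  ],
  "grip": 1
}}

```text
time: 9.2
eef_pos: [446.6, 211.6, 200.4]
eef_rot: [3.14, 0.001, -0.002]
ft_force: [-0.0, -0.1, 0.0]
gripper_width: 88.0
finger_force: 0.0
```

```bash
python3 - <<'E'
from h import *
f=grab("wrist","pics/w5.png"); h=cv2.cvtColor(f["img"],cv2.COLOR_RGB2HSV)
m=((h[...,0]>100)&(h[...,0]<125)&(h[...,1]>150)&(h[...,2]>60)).astype(np.uint8)
m=cv2.morphologyEx(m,cv2.MORPH_CLOSE,np.ones((13,13)))
for c in cv2.findContours(m,0,2)[0]:
    if cv2.contourArea(c)>800:
        P=np.array([onz(f,p,10)[:2] for p in c[:,0]],np.float32); print(cv2.boundingRect(c),cv2.minAreaRect(P))
E
python3 d.py 423 268 120 0
```

```text
(335, 230, 139, 156) ((351.8524475097656, 128.6268310546875), (67.27204132080078, 150.34878540039062), 62.4467887878418)
(220, 176, 57, 124) ((422.2277526855469, 267.0776672363281), (47.70598602294922, 112.39303588867188), 87.27210998535156)
pos [446.9 211.1 200.5] yaw -0.0004 tilt [-0.001 -0.001 -1.   ] q6 1.96
delta [-0.095 -0.228  0.322] roll -0.0
```

View pics/w5.png

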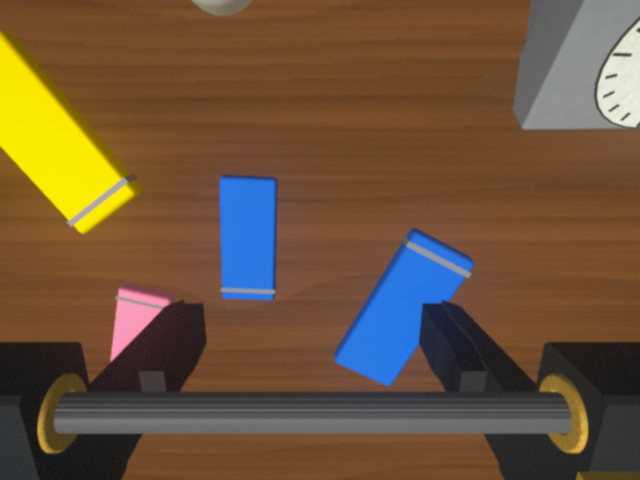

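The wrist view confirms the small blue drive, with corners (220,176) and (275,299), at (422,267) and yaw ≈ -0.03. The finger lanes beside it are clear of the pink and yellow boxes.

Call:
{"method": "play_rows", "body": {
  "motion": [
    {"delta_pos": [-0.098, -0.224, 0.1], "roll": 0.02},
    {"delta_pos": [-0.098, -0.224, 0.3], "roll": 0.02},
    {"delta_pos": [-0.098, -0.224, 0.5], "roll": 0.02},
    {"delta_pos": [-0.098, -0.224, 0.65], "roll": 0.02},
    {"delta_pos": [-0.098, -0.224, 0.74], "roll": 0.02},
    {"delta_pos": [-0.098, -0.224, 0.785], "roll": 0.02},
    {"delta_pos": [-0.098, -0.224, 0.785], "roll": 0.02}
  ]
}}

```text
time: 9.95
eef_pos: [421.8, 266.5, 3.4]
eef_rot: [3.139, -0.052, -0.005]
ft_force: [0.3, -0.2, 0.9]
gripper_width: 88.4
finger_force: 0.0
```

Call:
{"method": "play_rows", "body": {
  "motion": [
    {"delta_pos": [0, 0, 0], "roll": 0},
    {"delta_pos": [0, 0, 0], "roll": 0},
    {"delta_pos": [0, 0, 0], "roll": 0},
    {"delta_pos": [0, 0, 0], "roll": 0},
    {"delta_pos": [0, 0, 0], "roll": 0},
    {"delta_pos": [0, 0, 0], "roll": 0},
    {"delta_pos": [0, 0, 0], "roll": 0}
  ],
  "grip": -1,
  "squeeze": 20
}}

```text
time: 10.65
eef_pos: [422.6, 268.6, 5.6]
eef_rot: [-3.141, 0.048, -0.001]
ft_force: [-1.5, -0.8, 5.6]
gripper_width: 47.5
finger_force: 20.0
```

```bash
python3 d.py 422 267 220 1.54
```

```text
pos [422.6 268.6   5.6] yaw -0.0308 tilt [ 0.001  0.    -1.   ] q6 2.12
delta [-0.002  0.006 -0.858] roll -1.0
```

Call:
{"method": "play_rows", "body": {
  "motion": [
    {"delta_pos": [0, 0, -0.04], "roll": 0},
    {"delta_pos": [0, 0, -0.12], "roll": 0},
    {"delta_pos": [0, 0, -0.24], "roll": 0},
    {"delta_pos": [0, 0, -0.36], "roll": 0},
    {"delta_pos": [0, 0, -0.48], "roll": 0},
    {"delta_pos": [0, 0, -0.6], "roll": -0.05},
    {"delta_pos": [0, 0, -0.72], "roll": -0.13},
    {"delta_pos": [0, 0, -0.8], "roll": -0.21},
    {"delta_pos": [0, 0, -0.84], "roll": -0.29},
    {"delta_pos": [0, 0, -0.84], "roll": -0.37},
    {"delta_pos": [0, 0, -0.84], "roll": -0.45},
    {"delta_pos": [0, 0, -0.84], "roll": -0.5}
  ]
}}

```text
time: 11.85
eef_pos: [421.8, 268.2, 215.1]
eef_rot: [-2.918, -1.163, 0.0]
ft_force: [-0.5, 1.1, -0.8]
gripper_width: 47.9
finger_force: 20.0
```

```bash
python3 d.py 550 115 215 1.57; python3 d.py 675 -40 215 1.57;python3 -c "
from h import *
print(manip.state()['gripper_width'],manip.state()['finger_force'])"
```

```text
pos [421.8 268.2 215.1] yaw 0.7588 tilt [-0. -0. -1.] q6 1.33
delta [-0.049  0.798  0.   ] roll -0.516
pos [421.8 268.2 215.1] yaw 0.7588 tilt [-0. -0. -1.] q6 1.33
delta [-0.113  1.591  0.   ] roll -0.516
47.921917167383974 19.973477125167847
```

Call:
{"method": "play_rows", "body": {
  "motion": [
    {"delta_pos": [0, 0.07, 0], "roll": -0.05},
    {"delta_pos": [-0.01, 0.18, 0], "roll": -0.12},
    {"delta_pos": [-0.02, 0.3, 0], "roll": -0.2},
    {"delta_pos": [-0.03, 0.42, 0], "roll": -0.28},
    {"delta_pos": [-0.04, 0.54, 0], "roll": -0.36},
    {"delta_pos": [-0.05, 0.66, 0], "roll": -0.44},
    {"delta_pos": [-0.055, 0.78, 0], "roll": -0.51},
    {"delta_pos": [-0.065, 0.9, 0], "roll": -0.51},
    {"delta_pos": [-0.07, 0.98, 0], "roll": -0.51},
    {"delta_pos": [-0.07, 0.98, 0], "roll": -0.51}
  ]
}}

```text
time: 12.85
eef_pos: [578.3, 76.1, 214.8]
eef_rot: [2.241, 2.201, -0.0]
ft_force: [-1.0, 0.9, -1.0]
gripper_width: 47.6
finger_force: 20.0
```

```bash
python3 d.py 675 -40 145 1.57
```

```text
pos [578.3  76.1 214.8] yaw 1.5527 tilt [-0. -0. -1.] q6 0.11
delta [-0.457  0.395  0.279] roll -0.011
```

Call:
{"method": "play_rows", "body": {
  "motion": [
    {"delta_pos": [-0.06, 0.06, 0], "roll": -0.011},
    {"delta_pos": [-0.17, 0.15, 0], "roll": -0.011},
    {"delta_pos": [-0.29, 0.25, 0], "roll": -0.011},
    {"delta_pos": [-0.4, 0.35, 0], "roll": -0.011},
    {"delta_pos": [-0.458, 0.395, 0.05], "roll": -0.011},
    {"delta_pos": [-0.458, 0.395, 0.13], "roll": -0.011},
    {"delta_pos": [-0.458, 0.395, 0.21], "roll": -0.011},
    {"delta_pos": [-0.458, 0.395, 0.28], "roll": -0.011},
    {"delta_pos": [-0.458, 0.395, 0.32], "roll": -0.011},
    {"delta_pos": [-0.458, 0.395, 0.34], "roll": -0.011},
    {"delta_pos": [-0.458, 0.395, 0.34], "roll": -0.011}
  ]
}}

```text
time: 13.95
eef_pos: [673.7, -37.6, 129.2]
eef_rot: [-2.218, -2.223, 0.001]
ft_force: [-0.2, -0.4, -1.2]
gripper_width: 47.8
finger_force: 20.0
```

```bash
python3 d.py 675 -40 108 1.57; python3 - <<'E'
from h import *
f=grab("side"); s=grab("scene")
o=np.zeros((600,800,3),np.uint8)
o[:,:400]=cv2.resize(f["img"][130:295,200:330,::-1],(400,600),interpolation=cv2.INTER_CUBIC)
o[:,400:]=cv2.resize(s["img"][150:315,310:440,::-1],(400,600),interpolation=cv2.INTER_CUBIC)
cv2.imwrite("pics/p1.png",o)
E
```

```text
pos [673.7 -37.6 129.2] yaw 1.5733 tilt [-0.001  0.    -1.   ] q6 -0.1
delta [-0.01   0.005  0.085] roll 0.002
```

View pics/p1.png

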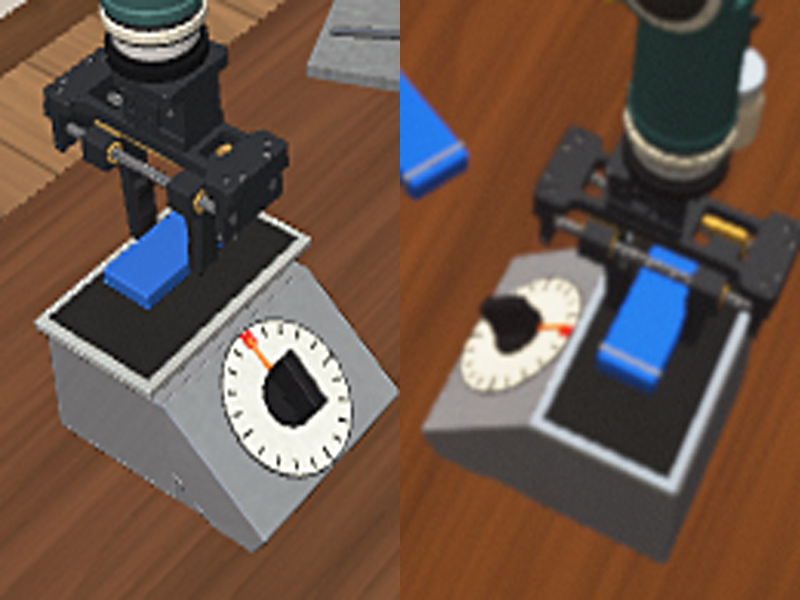

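The drive is level and aligned over the tray, and the dial reads zero: the red mark (248,338) lies on the pointer tip in the left panel. I'll lower it slowly.

Call:
{"method": "play_rows", "body": {
  "motion": [
    {"delta_pos": [-0.01, 0.006, 0.03], "roll": 0},
    {"delta_pos": [-0.01, 0.006, 0.055], "roll": 0},
    {"delta_pos": [-0.01, 0.006, 0.07], "roll": 0},
    {"delta_pos": [-0.01, 0.006, 0.078], "roll": 0},
    {"delta_pos": [-0.01, 0.006, 0.084], "roll": 0},
    {"delta_pos": [-0.01, 0.006, 0.09], "roll": 0},
    {"delta_pos": [-0.01, 0.006, 0.095], "roll": 0},
    {"delta_pos": [-0.01, 0.006, 0.095], "roll": 0},
    {"delta_pos": [-0.01, 0.006, 0.095], "roll": 0}
  ]
}}

```text
time: 14.95
eef_pos: [675.9, -40.6, 106.4]
eef_rot: [2.219, 2.224, 0.0]
ft_force: [-0.1, 0.2, -0.6]
gripper_width: 48.0
finger_force: 20.0
```

```bash
python3 d.py 675 -40 106 1.57
```

```text
pos [675.9 -40.6 106.4] yaw 1.5728 tilt [ 0. -0. -1.] q6 -0.1
delta [ 0.003 -0.003  0.002] roll 0.002
```

Call:
{"method": "play_rows", "body": {
  "motion": [
    {"delta_pos": [0, 0, 0.003], "roll": 0},
    {"delta_pos": [0, 0, 0.006], "roll": 0},
    {"delta_pos": [0, 0, 0.006], "roll": 0},
    {"delta_pos": [0, 0, 0.006], "roll": 0}
  ]
}}

```text
time: 15.35
eef_pos: [676.0, -40.7, 104.9]
eef_rot: [2.219, 2.223, 0.0]
ft_force: [-0.5, 0.3, 0.0]
gripper_width: 47.6
finger_force: 20.0
```

Call:
{"method": "play_rows", "body": {
  "motion": [
    {"delta_pos": [0, 0, 0], "roll": 0},
    {"delta_pos": [0, 0, 0], "roll": 0},
    {"delta_pos": [0, 0, 0], "roll": 0},
    {"delta_pos": [0, 0, 0], "roll": 0},
    {"delta_pos": [0, 0, 0], "roll": 0},
    {"delta_pos": [0, 0, -0.05], "roll": 0},
    {"delta_pos": [0, 0, -0.2], "roll": 0},
    {"delta_pos": [0, 0, -0.4], "roll": 0},
    {"delta_pos": [0, 0, -0.5], "roll": 0},
    {"delta_pos": [0, 0, -0.5], "roll": 0},
    {"delta_pos": [0, 0, -0.5], "roll": 0}
  ],
  "grip": 1
}}

```text
time: 16.45
eef_pos: [676.2, -40.7, 231.0]
eef_rot: [2.218, 2.222, 0.002]
ft_force: [0.3, -0.2, 0.4]
gripper_width: 88.2
finger_force: 0.0
```

```bash
python3 - <<'E'
from h import *
f=grab("side"); s=grab("wrist")
o=np.zeros((600,800,3),np.uint8)
o[:,:400]=cv2.resize(f["img"][130:295,200:330,::-1],(400,600),interpolation=cv2.INTER_CUBIC)
o[:300,400:]=cv2.resize(s["img"][:,:,::-1],(400,300))
g=grab("scene")["img"]; o[300:,400:]=cv2.resize(g[170:320,260:460,::-1],(400,300))
cv2.imwrite("pics/p2.png",o)
E
```

```text
(no output)
```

View pics/p2.png

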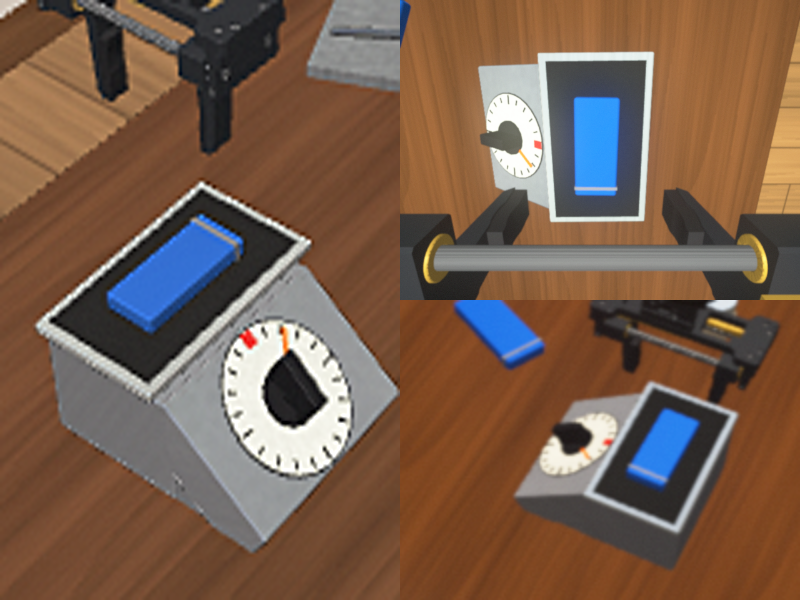

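The drive lies flat and centred on the tray, lengthwise. The pointer has swung under the load and the red mark has not moved. Handing in.

```bash
python3 -c "
from bench import ticket
print(ticket.hand_in())"
```

```text
the job is handed in; nothing more can be done
None
```

I set the knob to zero (within about 0.05 rad by camera), laid the blue drive flat, centred and lengthwise on the tray, left the jar, hex set and enclosure untouched, and handed the job in at about 16.5 s; no verdict was returned.

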